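# Sort metal offcuts into the scrap crates

## Robot

A 7-joint arm with a two-finger parallel gripper is mounted at the origin on the work surface. World frame = base frame: x ahead of the robot, y to its left, z up, the work surface at z = 0. Lengths are in m, angles in rad, forces in N, time in s.
With the tool pointing down it reaches from about 0.4 to 0.85 m from the base axis. Payload 10.4 kg.
Tool frame: the origin (TCP) lies between the finger pads; the fingertips stand ahead of it and the grasp point (between the pads) lies 5 mm behind it (manip.tip_extent is the z of the fingertips in the tool frame, in m); z points along the fingers, y is the line along which they close (so a half turn about z gives the same grasp; the last joint's range is limited). The gripper opens to 85 mm and grips with 20 to 120 N. Pads are 22 mm wide; open, the fingers measure 114 mm over their backs; the gripper's body (76 mm by 85 mm) begins 54 mm behind the grasp point. The pads swing forward as they close: fully open they stand 13 mm farther back than shut.
Start: joints at [-1.297, 0.332, -0.065, 1.46, 0.022, 1.35, -0.088], TCP at [0.183, 0.598, 0.223] pointing down, gripper open.
Joint ranges: [-2.6, 2.6], [-0.5, 2.12], [-1.47, 1.34], [0.16, 2.42], [-1.27, 4.41], [0.06, 2.06], [-2.6, 2.6]. Speed limits (rad/s): [2.22, 2.22, 2.79, 2.79, 3.14, 3.14, 3.14].

## Interface

Orientations are given as a unit quaternion [x, y, z, w].
In Python, from workcell import status, viewer, manip gives the robot as it stands.
- The arm moves only by the tool play_rows, never from a script. Its argument "plan" is one flat list of numbers, 7 for each row, row after row: the turn, a rotation vector about the tool's x, y, z in degrees, then the shift along the tool's x, y, z in m, then the opening, from 0 (shut) to 1 (fully open). In form: [ax, ay, az, dx, dy, dz, grip, ax, ay, az, dx, dy, dz, grip, ...]. A call has 1 to 20 rows; each row is the pose to reach, as a shift and turn from the pose commanded when the call began, along the tool's axes at that moment; what a row does not reach only later rows make up. A row lasts 1/8 s, in which the tool goes at most 62.5 mm and 10.7 degrees, less where a joint would pass 70% of its speed; a pose out of reach is approached as far as the arm can. A call with a gripper value outside its range is refused whole. The fingers move at their own pace and stop on an object; "squeeze" is the grip in N (left out, the last holds). Time passes only in rows, so rows that repeat a pose let the fingers close. It gives the time, the measured TCP pose, the force, the opening and the grip force at its end, in the units of the state.
- status.get_obs(): the state, without advancing time (a new reading comes with each control period).
- viewer.camera(name): name is "scene" or "top" or "wrist"; returns the picture (480x640x3 uint8, red, green, blue); there is no depth.
- viewer.camera_model(name): a dict with "fx", "fy", "cx", "cy" (pixels), "R" (3x3) and "t" (3): a world point X has camera coordinates R X + t. Camera axes: x right, y down, z forward; pixel columns grow to the right and rows downward; lengths in m; the calibration is good to about 2 mm. A picture is of the moment at which its call begins: read the wrist's pose just before it. camera_model takes no time and is no camera call; for the wrist camera it gives the pose at the moment of the call.
- manip.hand_in(): hands the job in; it is judged then, once.
The state is a dict: "clock": time; "joint_pos": joint angles; "joint_velocities": joint speeds; "tau": joint torques, N m; "position": TCP position; "ee_rot": TCP orientation; "ft_force": force on the tool from outside, world axes, zero at the start; "torque": the same for the moment, N m; "grip_width": opening from 0.0 (shut) to 1.0 (fully open); "grasp_force": force on a finger pad.
Only numpy, scipy, OpenCV 4.12 (cv2) and the standard library are available. Lean on these libraries where they do the work, as an engineer would, in place of code of your own. Each camera call takes 0.05 s, during which the arm holds its last target. There are 200 camera calls.

## Task

Clear the offcuts from the dark mat into the green scrap crates, each into the crate that already holds its own metal: the copper bus-bar end and the copper pipe stub with the copper, the brass hexagon-bar end with the brass, the aluminium square tube with the aluminium. The copper beaker is finished work and the steel bench block is a tool: leave both where they stand on the mat.

Things in the scene. Friction and masses are not known exactly. Their poses are not given: they have to be found in the camera images.
- busbar_centre (a point): offcut: flat copper bar, 70 mm long (its x) x 30 mm wide (its y) x 12 mm thick, lying flat, with two 11 mm holes through it at 22 mm either side of its centre; about 0.2 kg. The point is its centre, half-way up; z up
- pipe_centre (a point): offcut: stub of copper pipe standing on end, 28 mm outside diameter, 3 mm wall, 45 mm tall; about 0.09 kg. The point is its centre, half-way up, on its axis (z, up at the start)
- hexbar_centre (a point): offcut: end of brass hexagon bar lying on a flat, 60 mm long (its x), 24 mm across the flats (that is its height; 28 mm wide over the corners along its y); about 0.25 kg. The point is its centre, half-way up
- squaretube_centre (a point): offcut: piece of aluminium square tube lying on a side, 55 mm long (its x, open at both ends), 30 mm x 30 mm outside (y, z), 3 mm wall; about 0.06 kg. The point is its centre, half-way up
- crate_copper: green plastic scrap crate with copper (red-brown) scrap already in it; open-topped, 200 mm along its own x, 150 mm along its own y, 75 mm high, walls 5 mm; heavy, it does not shift. Origin: centre of its underside, on the bench top (z=0). Its scrap lies level, with its top 26 to 31 mm above the bench; pieces laid on it stay there. The three crates stand side by side on the robot's left and may have changed places
- crate_brass: green plastic scrap crate with brass (yellow) scrap already in it; open-topped, 200 mm along its own x, 150 mm along its own y, 75 mm high, walls 5 mm; heavy, it does not shift. Origin: centre of its underside, on the bench top (z=0). Its scrap lies level, with its top 26 to 31 mm above the bench; pieces laid on it stay there. The three crates stand side by side on the robot's left and may have changed places
- crate_aluminium: green plastic scrap crate with aluminium (silver-grey) scrap already in it; open-topped, 200 mm along its own x, 150 mm along its own y, 75 mm high, walls 5 mm; heavy, it does not shift. Origin: centre of its underside, on the bench top (z=0). Its scrap lies level, with its top 26 to 31 mm above the bench; pieces laid on it stay there. The three crates stand side by side on the robot's left and may have changed places
- beaker: bystander, finished work: open copper beaker, 62 mm across the rim, 55 mm tall, standing on the mat among the offcuts. Origin: centre of its underside
- block: bystander, tool: polished steel bench block 60 x 60 x 19 mm lying on the mat among the offcuts. Origin: centre of its underside. The mat under the offcuts, the beaker and block is dark rubber 3 mm thick (its top at z = 3 mm); neighbours on it stand at least 95 mm apart, centre to centre; a hammer lies on the bench beyond the mat, clear of the work

How it is judged:
At the end, for the whole second after the job is handed in: Each of the four offcuts lies at rest and let go in the crate of its own metal: its centre inside the crate's walls (within 90 mm along the crate's x and 66 mm along its y of the crate's middle) and 15 to 70 mm above the bench, so below the rim; speed under 20 mm/s (x of busbar_centre in the frame of crate_copper between -0.09 and 0.09 m and y of busbar_centre in the frame of crate_copper between -0.066 and 0.066 m and z of busbar_centre in the frame of crate_copper between 0.015 and 0.07 m and linear speed of each of busbar, pipe, hexbar, squaretube below 0.02 m/s and contact force between each of busbar, pipe, hexbar, squaretube and the arm below 0.05 N and x of pipe_centre in the frame of crate_copper between -0.09 and 0.09 m and y of pipe_centre in the frame of crate_copper between -0.066 and 0.066 m and z of pipe_centre in the frame of crate_copper between 0.015 and 0.07 m and x of hexbar_centre in the frame of crate_brass between -0.09 and 0.09 m and y of hexbar_centre in the frame of crate_brass between -0.066 and 0.066 m and z of hexbar_centre in the frame of crate_brass between 0.015 and 0.07 m and x of squaretube_centre in the frame of crate_aluminium between -0.09 and 0.09 m and y of squaretube_centre in the frame of crate_aluminium between -0.066 and 0.066 m and z of squaretube_centre in the frame of crate_aluminium between 0.015 and 0.07 m); the robot touches nothing.
It fails at once if the copper beaker is shifted by more than 25 mm (distance of beaker from where it was at the start of the episode above 0.025 m).
It fails at once if the bench block is shifted by more than 25 mm (distance of block from where it was at the start of the episode above 0.025 m).
It also fails if it takes over 109 s, if anything falls off the work surface, if the arm or the gripper's body presses on something with over 40 N, if the wrist force passes 120 N, or if a joint passes its speed limit or range.

## Working session

There is one attempt and no reset: what is moved stays moved. The work goes in short steps, Python scripts to look and compute and a tool call to move; the robot and the scene stay as the last step left them, time stands still between calls to the robot, and variables do not carry over. Pictures are saved under pics/ and viewed, at most 14 in all, crops included, and the job is handed in when it is done.

Besides the shell and the picture viewer there is one more tool, called after ">>>" as a command line: name --argument value ..., lists and objects as JSON in quotes. play_rows: Moves the arm, as the interface text tells. Its arguments: {"type":"object","properties":{"plan":{"type":"array","items":{"type":"number"}},"squeeze":{"type":"number"}},"required":["plan"]}

```bash
mkdir -p pics; ls
cat > h.py <<'E'
import numpy as np,cv2
from workcell import status,viewer,manip
def snap(name,f):
    m=viewer.camera_model(name);im=viewer.camera(name);cv2.imwrite('pics/'+f,cv2.cvtColor(im,cv2.COLOR_RGB2BGR));return m,im
def world(m,u,v,z):
    R=np.array(m['R']);t=np.array(m['t']);c=-R.T@t
    d=R.T@np.array([(u-m['cx'])/m['fx'],(v-m['cy'])/m['fy'],1.]);return c+d*(z-c[2])/d[2]
E
python3 - <<'E'
from h import *
o=status.get_obs();print(o['position'],o['ee_rot'],o['grip_width'],o['clock'],manip.tip_extent)
for n in('top','scene'):
    m,im=snap(n,n+'1.png')
    R=np.array(m['R']);print(n,-R.T@np.array(m['t']),R.round(2).tolist(),m['fx'])
E
```

```text
pics
[0.18267142 0.59728243 0.2225829 ] [ 1.47843942e-01  9.89010418e-01 -7.44643244e-04 -8.36332017e-05] 1.003532384419452 0.0 0.014
top [0.35266694 0.00262829 1.22132486] [[0.03, -1.0, 0.01], [-0.99, -0.03, -0.12], [0.12, -0.0, -0.99]] 492.8422347999664
scene [ 0.92699966 -0.6362608   0.76451917] [[0.82, 0.58, 0.01], [0.4, -0.55, -0.73], [-0.42, 0.6, -0.68]] 462.40545680574553
```

View pics/top1.png

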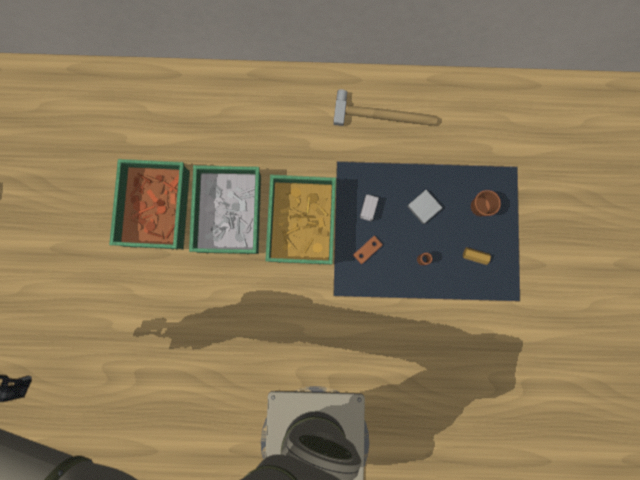

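View pics/scene1.png

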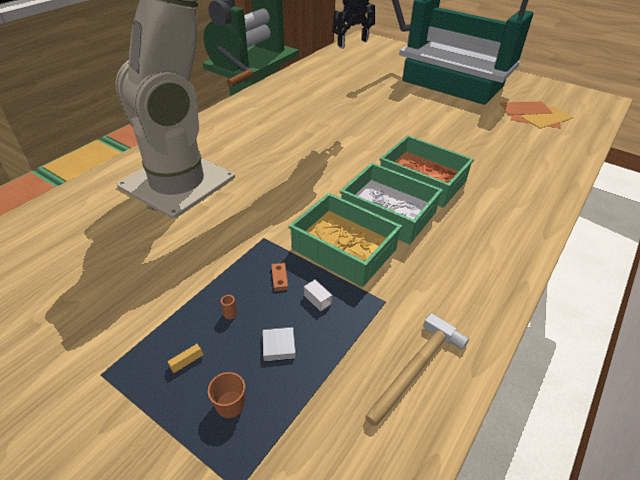

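The top view shows the crates from left to right: copper at (150,205), aluminium at (225,210) and brass at (302,220). The offcuts are the square tube (369,208), bus-bar (368,250), pipe (426,258) and hexbar (477,257). The block is at (425,207) and the beaker at (487,203).

Run:
```python
from h import *
m=viewer.camera_model('top');im=cv2.imread('pics/top1.png');hsv=cv2.cvtColor(im,cv2.COLOR_BGR2HSV)
mask=(im.max(2)>85).astype(np.uint8);roi=np.zeros_like(mask);roi[168:296,341:516]=1
n,l,s,c=cv2.connectedComponentsWithStats(mask*roi)
for i in range(1,n):
    if s[i,4]<40: continue
    u,v=c[i];z=min([(369,208,.033),(368,250,.015),(426,258,.048),(477,257,.027),(425,207,.022),(487,203,.058)],key=lambda a:abs(a[0]-u)+abs(a[1]-v))[2]
    P=np.array([world(m,a,b,z)[:2] for b,a in np.argwhere(l==i)],np.float32)
    r=cv2.minAreaRect(P*1000);print(np.round(c[i]),z,np.round(r[0]),np.round(r[1]),round(r[2],1))
g=((hsv[...,0]>50)&(hsv[...,0]<90)&(hsv[...,1]>90)).astype(np.uint8)
n,l,s,c=cv2.connectedComponentsWithStats(g)
for i in range(1,n):
    if s[i,4]<400: continue
    P=np.array([world(m,a,b,.075)[:2] for b,a in np.argwhere(l==i)],np.float32)
    r=cv2.minAreaRect(P*1000);print('crate',np.round(c[i]),np.round(r[0]),np.round(r[1]),round(r[2],1))
```

```text
[424. 206.] 0.022 [ 570. -255.] [62. 64.] 41.9
[487. 203.] 0.058 [ 577. -398.] [63. 64.] 63.6
[369. 207.] 0.033 [ 562. -116.] [34. 64.] 75.1
[367. 249.] 0.015 [ 460. -117.] [32. 73.] 43.6
[476. 256.] 0.027 [ 449. -381.] [67. 27.] 75.0
[425. 258.] 0.048 [ 439. -252.] [29. 32.] 53.8
crate [149. 199.] [550. 403.] [167. 202.] 88.9
crate [223. 202.] [542. 225.] [203. 156.] 0.4
crate [293. 201.] [524.  48.] [150. 198.] 89.1
```

The measured sizes match the given ones. I'll add a helper that converts world targets into tool shifts, and start with the square tube.

```bash
cat >> h.py <<'E'
from scipy.spatial.transform import Rotation as Ro
def go(*targets):
    """targets (x,y,z,yaw of tool y in deg or None); prints ax,ay,az,dx,dy,dz from the present pose, tool down"""
    o=status.get_obs();R=Ro.from_quat(o['ee_rot']);p=np.array(o['position']);M=R.as_matrix()
    for x,y,z,yaw in targets:
        cur=np.degrees(np.arctan2(M[1,1],M[0,1]));a=cur if yaw is None else yaw
        a=cur+(a-cur+90)%180-90
        c,s=np.cos(np.radians(a)),np.sin(np.radians(a))
        G=np.array([[-s*-1*-1,c,0],[c,s,0],[0,0,-1]]);G[:,0]=np.cross(G[:,1],G[:,2])
        rv=np.degrees((R.inv()*Ro.from_matrix(G)).as_rotvec());print(rv.round(1),(M.T@(np.array([x,y,z])-p)).round(4),'yaw',cur.round(1),'->',round(a,1))
E
python3 -c "
from h import *
go((.562,-.116,.2,75),(.46,-.117,.2,43.6),(.439,-.252,.2,None),(.449,-.381,.2,-15))"
```

```text
[-0.1  0.  -2. ] [-0.5713 -0.5712  0.0235] yaw 73.0 -> 75.0
[-0.1  0.  29.4] [-0.4741 -0.602   0.0235] yaw 73.0 -> 43.6
[-0.1  0.   0. ] [-0.4935 -0.7372  0.0237] yaw 73.0 -> 73.0
[-0.1  0.1 88. ] [-0.5407 -0.8577  0.0238] yaw 73.0 -> -15.0
```

>>> play_rows --plan '[0,0,-2,-0.571,-0.571,0.0235,0.65,0,0,-2,-0.571,-0.571,0.0235,0.65,0,0,-2,-0.571,-0.571,0.0235,0.65,0,0,-2,-0.571,-0.571,0.0235,0.65,0,0,-2,-0.571,-0.571,0.0235,0.65,0,0,-2,-0.571,-0.571,0.0235,0.65,0,0,-2,-0.571,-0.571,0.0235,0.65,0,0,-2,-0.571,-0.571,0.0235,0.65,0,0,-2,-0.571,-0.571,0.0235,0.65,0,0,-2,-0.571,-0.571,0.0235,0.65,0,0,-2,-0.571,-0.571,0.0235,0.65,0,0,-2,-0.571,-0.571,0.0235,0.65,0,0,-2,-0.571,-0.571,0.0235,0.65,0,0,-2,-0.571,-0.571,0.0235,0.65,0,0,-2,-0.571,-0.571,0.0235,0.65,0,0,-2,-0.571,-0.571,0.0235,0.65,0,0,-2,-0.571,-0.571,0.0235,0.65,0,0,-2,-0.571,-0.571,0.0235,0.65]' --squeeze 40

```text
clock: 2.35
position: [0.5618, -0.1147, 0.2001]
ee_rot: [0.13, 0.992, 0.0, 0.0]
ft_force: [0.5, 0.7, 0.3]
grip_width: 0.649
grasp_force: 0.0
```

Run:
```python
from h import *
m,im=snap('wrist','w1.png');R=np.array(m['R']);t=np.array(m['t']);print(-R.T@t,m['fx'],R.round(2).tolist())
for p in [(.562,-.116,.033),(.46,-.117,.015)]:
    q=R@np.array(p)+t;print(m['fx']*q[0]/q[2]+m['cx'],m['fy']*q[1]/q[2]+m['cy'])
go((.562,-.116,.018,75))
```

```text
[ 0.49397742 -0.09619297  0.34989585] 333.74740935984926 [[0.26, 0.97, 0.0], [0.93, -0.25, 0.27], [0.26, -0.07, -0.96]]
318.5745729984371 225.25748962079518
289.6414739190449 119.23318988669756
[0. 0. 0.] [-0.0004 -0.0012  0.1821] yaw 75.0 -> 75.0
```

View pics/w1.png

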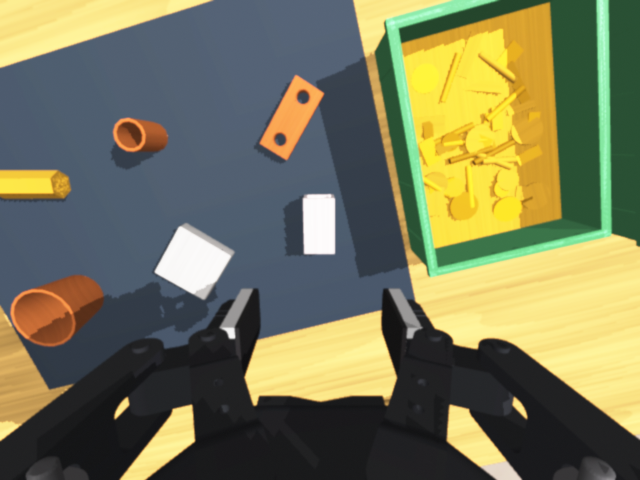

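The tube's top face is centred at about (319,227), against a predicted (318.6,225). The bus-bar is at (291,118), as predicted, and the alignment is good. Descending.

>>> play_rows --plan '[0,0,0,-0.0005,-0.001,0.06,0.65,0,0,0,-0.0005,-0.001,0.12,0.65,0,0,0,-0.0005,-0.001,0.16,0.65,0,0,0,-0.0005,-0.001,0.18,0.65,0,0,0,-0.0005,-0.001,0.18,0.65,0,0,0,-0.0005,-0.001,0.18,0.2,0,0,0,-0.0005,-0.001,0.18,0.2,0,0,0,-0.0005,-0.001,0.18,0.2,0,0,0,-0.0005,-0.001,0.18,0.2,0,0,0,-0.0005,-0.001,0.18,0.2,0,0,0,-0.0005,-0.001,0.18,0.2,0,0,0,-0.0005,-0.001,0.15,0.2,0,0,0,-0.0005,-0.001,0.1,0.2,0,0,0,-0.0005,-0.001,0.04,0.2,0,0,0,-0.0005,-0.001,0,0.2,0,0,0,-0.0005,-0.001,0,0.2]' --squeeze 40

```text
clock: 4.4
position: [0.564, -0.117, 0.2044]
ee_rot: [0.131, 0.991, 0.001, 0.004]
ft_force: [0.1, 0.1, -1.7]
grip_width: 0.33
grasp_force: 40.0
```

```bash
python3 -c "
from h import *
go((.541,.223,.2,90),(.541,.223,.048,90))"
```

```text
[  0.1   0.4 -15. ] [0.1104 0.3224 0.0044] yaw 75.0 -> 90.0
[  0.1   0.4 -15. ] [0.1115 0.322  0.1564] yaw 75.0 -> 90.0
```

>>> play_rows --plan '[0,0,-15,0.111,0.322,0.002,0.2,0,0,-15,0.111,0.322,0.002,0.2,0,0,-15,0.111,0.322,0.002,0.2,0,0,-15,0.111,0.322,0.002,0.2,0,0,-15,0.111,0.322,0.002,0.2,0,0,-15,0.111,0.322,0.002,0.2,0,0,-15,0.111,0.322,0.002,0.2,0,0,-15,0.111,0.322,0.05,0.2,0,0,-15,0.111,0.322,0.1,0.2,0,0,-15,0.111,0.322,0.135,0.2,0,0,-15,0.111,0.322,0.149,0.2,0,0,-15,0.111,0.322,0.149,0.2,0,0,-15,0.111,0.322,0.149,0.2,0,0,-15,0.111,0.322,0.149,0.55,0,0,-15,0.111,0.322,0.149,0.55,0,0,-15,0.111,0.322,0.149,0.55,0,0,-15,0.111,0.322,0.12,0.55,0,0,-15,0.111,0.322,0.06,0.55,0,0,-15,0.111,0.322,0.002,0.55,0,0,-15,0.111,0.322,0.002,0.55]'

```text
clock: 6.9
position: [0.5406, 0.2242, 0.203]
ee_rot: [0.0, 1.0, 0.002, 0.004]
ft_force: [1.1, 0.3, -0.4]
grip_width: 0.55
grasp_force: 0.0
```

Run:
```python
from h import *
m,im=snap('wrist','w2.png')
go((.46,-.117,.2,43.6),(.46,-.117,.02,43.6),(.46,-.117,.2,None))
```

```text
[ 0.2  0.1 46.4] [ 0.0792 -0.3408 -0.0011] yaw 90.0 -> 43.6
[ 0.2  0.1 46.4] [ 0.0798 -0.3412  0.1789] yaw 90.0 -> 43.6
[ 0.1  0.2 -0. ] [ 0.0792 -0.3408 -0.0011] yaw 90.0 -> 90.0
```

View pics/w2.png

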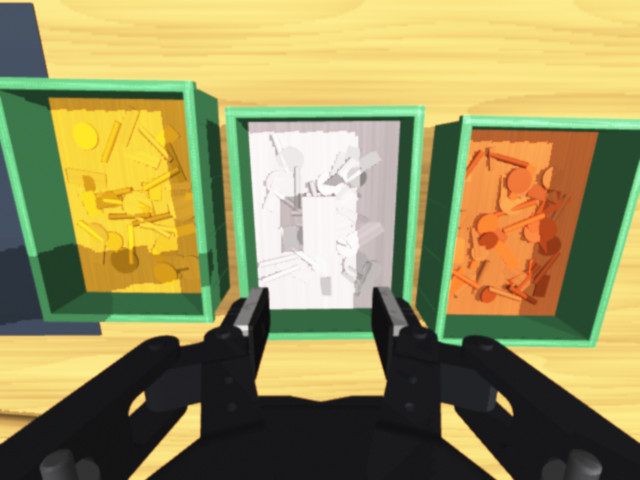

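The tube lies in the aluminium crate, at about (325,230). Next is the bus-bar, whose predicted position already matched the wrist view.

>>> play_rows --plan '[0,0,46.4,0.0795,-0.341,0.0,0.6,0,0,46.4,0.0795,-0.341,0.0,0.6,0,0,46.4,0.0795,-0.341,0.0,0.6,0,0,46.4,0.0795,-0.341,0.0,0.6,0,0,46.4,0.0795,-0.341,0.0,0.6,0,0,46.4,0.0795,-0.341,0.0,0.6,0,0,46.4,0.0795,-0.341,0.0,0.6,0,0,46.4,0.0795,-0.341,0.06,0.6,0,0,46.4,0.0795,-0.341,0.12,0.6,0,0,46.4,0.0795,-0.341,0.165,0.6,0,0,46.4,0.0795,-0.341,0.18,0.6,0,0,46.4,0.0795,-0.341,0.181,0.6,0,0,46.4,0.0795,-0.341,0.181,0.6,0,0,46.4,0.0795,-0.341,0.181,0.6]'

```text
clock: 8.7
position: [0.4598, -0.1175, 0.0182]
ee_rot: [0.394, 0.919, 0.001, 0.001]
ft_force: [-0.4, -0.3, 0.6]
grip_width: 0.6
grasp_force: 0.0
```

Run:
```python
from h import *
m,im=snap('wrist','w3.png')
go((.46,-.117,.0185,43.6))
```

```text
[0.1 0.1 0. ] [ 0.0001  0.0006 -0.0005] yaw 43.6 -> 43.6
```

View pics/w3.png

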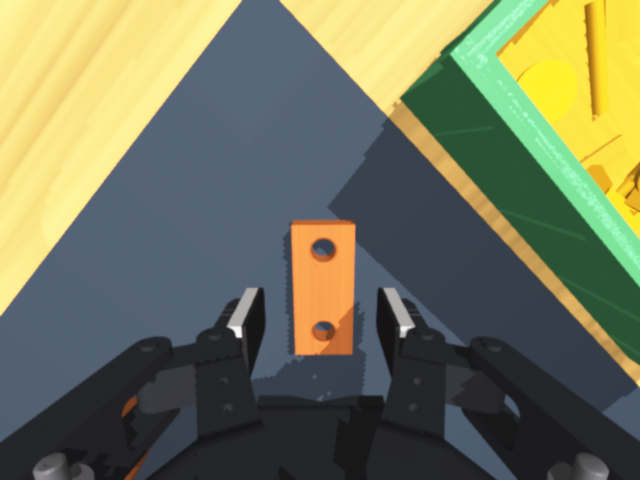

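The bar is centred between the fingers, spanning rows 225–355 with its centre at column 323. Closing and lifting.

>>> play_rows --plan '[0,0,0,0,0,0,0.2,0,0,0,0,0,0,0.2,0,0,0,0,0,0,0.2,0,0,0,0,0,0,0.2,0,0,0,0,0,0,0.2,0,0,0,0,0,0,0.2,0,0,0,0,0,-0.03,0.2,0,0,0,0,0,-0.08,0.2,0,0,0,0,0,-0.14,0.2,0,0,0,0,0,-0.18,0.2,0,0,0,0,0,-0.18,0.2,0,0,0,0,0,-0.18,0.2]' --squeeze 60

```text
clock: 10.25
position: [0.4583, -0.1175, 0.1962]
ee_rot: [0.394, 0.919, 0.0, -0.0]
ft_force: [0.3, 0.1, -0.7]
grip_width: 0.2
grasp_force: 0.0
```

Run:
```python
from h import *
go((.51,.4,.2,90),(.51,.4,.048,90))
```

```text
[  0.   -0.  -46.4] [ 0.339   0.3943 -0.0036] yaw 43.6 -> 90.0
[  0.   -0.  -46.4] [0.3389 0.3944 0.1484] yaw 43.6 -> 90.0
```

The fingers reached 0.2 with no force, so the bar was not gripped. Looking.

Run:
```python
from h import *
m,im=snap('wrist','w4.png')
hsv=cv2.cvtColor(im,cv2.COLOR_RGB2HSV)
R=np.array(m['R']);t=np.array(m['t']);
for p in [(.46,-.117,.015)]:
    q=R@np.array(p)+t;print(m['fx']*q[0]/q[2]+m['cx'],m['fy']*q[1]/q[2]+m['cy'])
print(manip.tip_extent)
```

```text
322.4316168578237 222.59775425577232
0.014
```

View pics/w4.png

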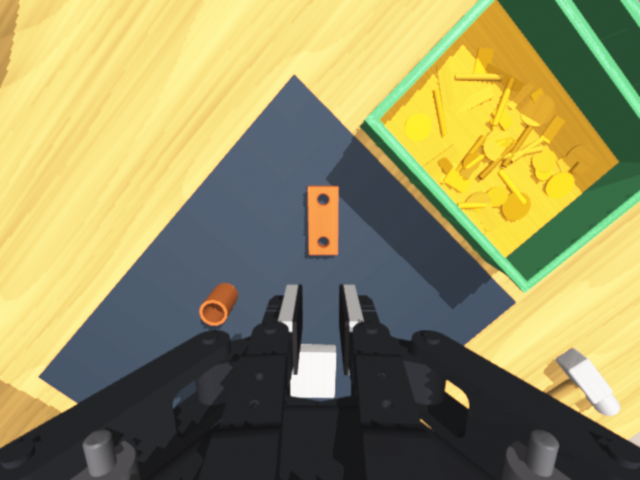

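The bar is still in place at (323,221). The fingertips stand higher than I assumed and closed above it, so I'll go lower.

>>> play_rows --plan '[0,0,0,0,0,0.06,0.52,0,0,0,0,0,0.12,0.52,0,0,0,0,0,0.165,0.52,0,0,0,0,0,0.18,0.52,0,0,0,0,0,0.185,0.52,0,0,0,0,0,0.19,0.52,0,0,0,0,0,0.19,0.52,0,0,0,0,0,0.19,0.2,0,0,0,0,0,0.19,0.2,0,0,0,0,0,0.19,0.2,0,0,0,0,0,0.19,0.2,0,0,0,0,0,0.19,0.2]' --squeeze 60

```text
clock: 11.8
position: [0.4591, -0.1176, 0.0074]
ee_rot: [0.394, 0.919, 0.0, 0.0]
ft_force: [-1.1, -0.0, 7.1]
grip_width: 0.2
grasp_force: 3.6
```

There is 7 N upward with the fingers resting on the bar's top, so the tips reach about 7 mm ahead of the TCP at this opening. I'll lift, open and go down to a TCP height of about 1 mm.

>>> play_rows --plan '[0,0,0,0,0,-0.015,0.2,0,0,0,0,0,-0.015,0.52,0,0,0,0,0,-0.015,0.52,0,0,0,0,0,-0.015,0.52,0,0,0,0,0,-0.005,0.52,0,0,0,0,0,0.003,0.52,0,0,0,0,0,0.007,0.52,0,0,0,0,0,0.007,0.52,0,0,0,0,0,0.007,0.2,0,0,0,0,0,0.007,0.2,0,0,0,0,0,0.007,0.2,0,0,0,0,0,0.007,0.2,0,0,0,0,0,0.007,0.2]' --squeeze 60

```text
clock: 13.42
position: [0.459, -0.1177, 0.0004]
ee_rot: [0.394, 0.919, 0.0, 0.0]
ft_force: [-2.0, 0.6, 5.5]
grip_width: 0.326
grasp_force: 59.2
```

Gripped: opening 0.326 at 59 N.

>>> play_rows --plan '[0,0,0,0,0,-0.03,0.2,0,0,0,0,0,-0.08,0.2,0,0,0,0,0,-0.14,0.2,0,0,0,0,0,-0.18,0.2,0,0,0,0,0,-0.18,0.2]'

```text
clock: 14.05
position: [0.4603, -0.1177, 0.1825]
ee_rot: [0.394, 0.919, 0.002, 0.002]
ft_force: [0.8, 0.8, -2.3]
grip_width: 0.322
grasp_force: 60.4
```

Run:
```python
from h import *
go((.505,.398,.18,90),(.505,.398,.033,90))
```

```text
[  0.2   0.3 -46.4] [0.3427 0.388  0.0037] yaw 43.6 -> 90.0
[  0.2   0.3 -46.4] [0.343  0.3873 0.1507] yaw 43.6 -> 90.0
```

>>> play_rows --plan '[0,0,-46.4,0.343,0.388,0,0.2,0,0,-46.4,0.343,0.388,0,0.2,0,0,-46.4,0.343,0.388,0,0.2,0,0,-46.4,0.343,0.388,0,0.2,0,0,-46.4,0.343,0.388,0,0.2,0,0,-46.4,0.343,0.388,0,0.2,0,0,-46.4,0.343,0.388,0,0.2,0,0,-46.4,0.343,0.388,0,0.2,0,0,-46.4,0.343,0.388,0,0.2,0,0,-46.4,0.343,0.388,0,0.2,0,0,-46.4,0.343,0.388,0,0.2,0,0,-46.4,0.343,0.388,0,0.2]'

```text
clock: 15.55
position: [0.5037, 0.3965, 0.1801]
ee_rot: [0.001, 1.0, 0.0, 0.0]
ft_force: [-0.3, 0.6, -3.4]
grip_width: 0.323
grasp_force: 60.4
```

Run:
```python
from h import *
go((.505,.398,.033,90))
```

```text
[ 0.   0.  -0.1] [-0.0013  0.0014  0.1471] yaw 89.9 -> 90.0
```

>>> play_rows --plan '[0,0,0,0,0,0.05,0.2,0,0,0,0,0,0.1,0.2,0,0,0,0,0,0.135,0.2,0,0,0,0,0,0.147,0.2,0,0,0,0,0,0.147,0.2,0,0,0,0,0,0.147,0.55,0,0,0,0,0,0.147,0.55,0,0,0,0,0,0.147,0.55,0,0,0,0,0,0.12,0.55,0,0,0,0,0,0.06,0.55,0,0,0,0,0,0,0.55,0,0,0,0,0,0,0.55]'

```text
clock: 17.05
position: [0.5056, 0.3997, 0.1859]
ee_rot: [0.0, 1.0, 0.003, 0.003]
ft_force: [0.5, 0.4, -0.9]
grip_width: 0.547
grasp_force: 0.0
```

Run:
```python
from h import *
m,im=snap('wrist','w5.png')
go((.439,-.252,.2,73))
```

```text
[ 0.2  0.2 17. ] [ 0.0651 -0.651  -0.02  ] yaw 90.0 -> 73.0
```

View pics/w5.png

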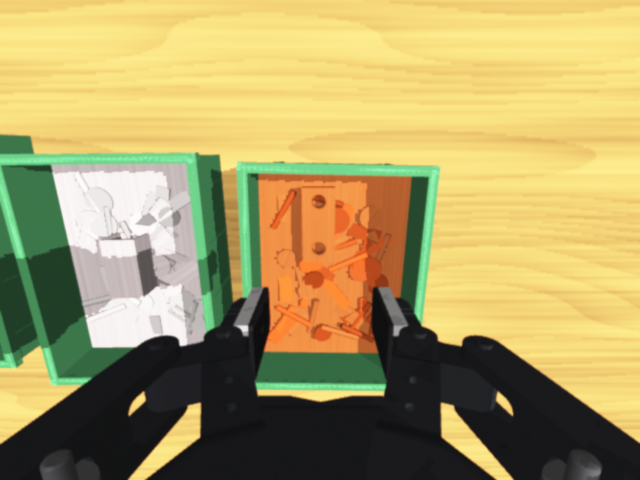

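The bar lies in the copper crate at (319,225). Next the pipe.

>>> play_rows --plan '[0,0,17,0.065,-0.651,-0.015,0.6,0,0,17,0.065,-0.651,-0.015,0.6,0,0,17,0.065,-0.651,-0.015,0.6,0,0,17,0.065,-0.651,-0.015,0.6,0,0,17,0.065,-0.651,-0.015,0.6,0,0,17,0.065,-0.651,-0.015,0.6,0,0,17,0.065,-0.651,-0.015,0.6,0,0,17,0.065,-0.651,-0.015,0.6,0,0,17,0.065,-0.651,-0.015,0.6,0,0,17,0.065,-0.651,-0.015,0.6,0,0,17,0.065,-0.651,-0.015,0.6,0,0,17,0.065,-0.651,-0.015,0.6,0,0,17,0.065,-0.651,-0.015,0.6,0,0,17,0.065,-0.651,-0.015,0.6,0,0,17,0.065,-0.651,-0.015,0.6]'

```text
clock: 18.98
position: [0.4384, -0.2517, 0.1948]
ee_rot: [0.147, 0.989, 0.0, 0.0]
ft_force: [-0.5, 0.3, 0.3]
grip_width: 0.599
grasp_force: 0.0
```

Run:
```python
from h import *
m,im=snap('wrist','w6.png')
R=np.array(m['R']);t=np.array(m['t'])
for p in [(.439,-.252,.048),(.449,-.381,.027),(.577,-.398,.058)]:
    q=R@np.array(p)+t;print((m['fx']*q[0]/q[2]+m['cx']).round(),(m['fy']*q[1]/q[2]+m['cy']).round())
hsv=cv2.cvtColor(im,cv2.COLOR_RGB2HSV)
mk=((hsv[...,0]<14)&(hsv[...,1]>130)&(hsv[...,2]>60)).astype(np.uint8)
n,l,s,c=cv2.connectedComponentsWithStats(mk)
for i in range(1,n):
    if s[i,4]>300: print(s[i],c[i].round(), world(m,*c[i],.048).round(3))
go((.439,-.252,.02,73))
```

```text
320.0 230.0
201.0 271.0
223.0 398.0
[305 209  30  36 635] [320. 227.] [ 0.436 -0.251  0.048]
[0.  0.  0.1] [-0.0006 -0.      0.1748] yaw 73.1 -> 73.0
```

View pics/w6.png

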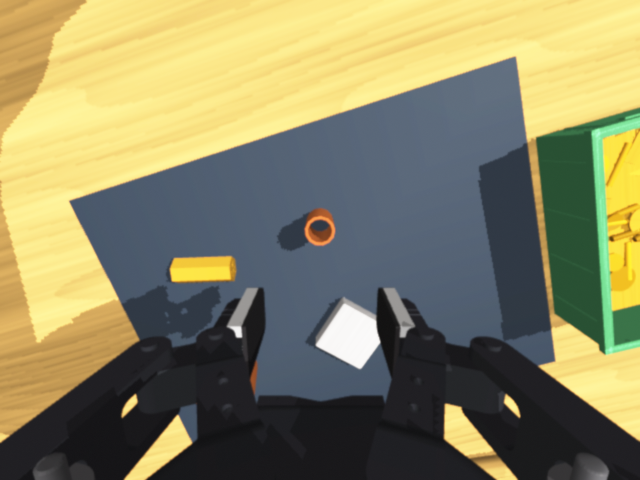

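The pipe rim is at (320,230), exactly as predicted. The hexbar is at (202,269), within 2 px. Gripping the pipe.

>>> play_rows --plan '[0,0,0,-0.0005,0,0.06,0.6,0,0,0,-0.0005,0,0.12,0.6,0,0,0,-0.0005,0,0.16,0.6,0,0,0,-0.0005,0,0.175,0.6,0,0,0,-0.0005,0,0.175,0.6,0,0,0,-0.0005,0,0.175,0.15,0,0,0,-0.0005,0,0.175,0.15,0,0,0,-0.0005,0,0.175,0.15,0,0,0,-0.0005,0,0.175,0.15,0,0,0,-0.0005,0,0.175,0.15,0,0,0,-0.0005,0,0.175,0.15,0,0,0,-0.0005,0,0.145,0.15,0,0,0,-0.0005,0,0.09,0.15,0,0,0,-0.0005,0,0.03,0.15,0,0,0,-0.0005,0,0,0.15,0,0,0,-0.0005,0,0,0.15]' --squeeze 50

```text
clock: 21.02
position: [0.44, -0.2533, 0.1975]
ee_rot: [0.148, 0.989, 0.001, 0.003]
ft_force: [0.8, -0.0, -1.6]
grip_width: 0.298
grasp_force: 49.9
```

Run:
```python
from h import *
m=viewer.camera_model('top');go((.605,.398,.195,90))
```

```text
[  0.1   0.3 -17. ] [0.0325 0.6711 0.004 ] yaw 73.0 -> 90.0
```

>>> play_rows --plan '[0,0,-17,0.033,0.671,0.0,0.15,0,0,-17,0.033,0.671,0.0,0.15,0,0,-17,0.033,0.671,0.0,0.15,0,0,-17,0.033,0.671,0.0,0.15,0,0,-17,0.033,0.671,0.0,0.15,0,0,-17,0.033,0.671,0.0,0.15,0,0,-17,0.033,0.671,0.0,0.15,0,0,-17,0.033,0.671,0.0,0.15,0,0,-17,0.033,0.671,0.0,0.15,0,0,-17,0.033,0.671,0.0,0.15,0,0,-17,0.033,0.671,0.0,0.15,0,0,-17,0.033,0.671,0.0,0.15,0,0,-17,0.033,0.671,0.0,0.15,0,0,-17,0.033,0.671,0.0,0.15,0,0,-17,0.033,0.671,0.0,0.15]'

```text
clock: 22.9
position: [0.6034, 0.3976, 0.1953]
ee_rot: [0.001, 1.0, 0.0, 0.0]
ft_force: [-0.0, -0.3, -0.9]
grip_width: 0.3
grasp_force: 49.9
```

>>> play_rows --plan '[0,0,0,0,0,0.05,0.15,0,0,0,0,0,0.1,0.15,0,0,0,0,0,0.13,0.15,0,0,0,0,0,0.143,0.15,0,0,0,0,0,0.143,0.15,0,0,0,0,0,0.143,0.15,0,0,0,0,0,0.143,0.5,0,0,0,0,0,0.143,0.5,0,0,0,0,0,0.143,0.5,0,0,0,0,0,0.12,0.5,0,0,0,0,0,0.07,0.5,0,0,0,0,0,0.01,0.5,0,0,0,0,0,0,0.5,0,0,0,0,0,0,0.5]'

```text
clock: 24.65
position: [0.6037, 0.3986, 0.1967]
ee_rot: [0.0, 1.0, 0.001, 0.001]
ft_force: [-0.1, -0.3, -0.8]
grip_width: 0.498
grasp_force: 0.0
```

Run:
```python
from h import *
m,im=snap('wrist','w7.png')
R=np.array(m['R']);t=np.array(m['t'])
for p in [(.55,.397,.03),(.605,.398,.075),(.505,.398,.04)]:
    q=R@np.array(p)+t;print((m['fx']*q[0]/q[2]+m['cx']).round(),(m['fy']*q[1]/q[2]+m['cy']).round())
go((.449,-.381,.2,-15))
```

```text
318.0 168.0
319.0 238.0
319.0 115.0
[  0.  -0. -75.] [ 0.154  -0.7794 -0.0052] yaw 90.0 -> 165.0
```

View pics/w7.png

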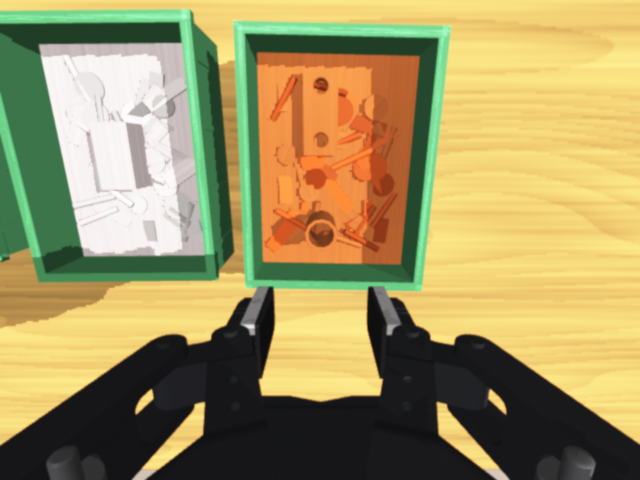

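The pipe stands in the copper crate at (320,235) and the bar is at (321,112), both well inside. Now the hexbar.

>>> play_rows --plan '[0,0,105,0.154,-0.779,0,0.6,0,0,105,0.154,-0.779,0,0.6,0,0,105,0.154,-0.779,0,0.6,0,0,105,0.154,-0.779,0,0.6,0,0,105,0.154,-0.779,0,0.6,0,0,105,0.154,-0.779,0,0.6,0,0,105,0.154,-0.779,0,0.6,0,0,105,0.154,-0.779,0,0.6,0,0,105,0.154,-0.779,0,0.6,0,0,105,0.154,-0.779,0,0.6,0,0,105,0.154,-0.779,0,0.6,0,0,105,0.154,-0.779,0,0.6,0,0,105,0.154,-0.779,0,0.6,0,0,105,0.154,-0.779,0,0.6,0,0,105,0.154,-0.779,0,0.6,0,0,105,0.154,-0.779,0,0.6,0,0,105,0.154,-0.779,0,0.6,0,0,105,0.154,-0.779,0,0.6]'

```text
clock: 26.95
position: [0.4497, -0.3798, 0.1949]
ee_rot: [0.793, 0.609, 0.0, -0.0]
ft_force: [0.6, -0.7, 0.7]
grip_width: 0.6
grasp_force: 0.0
```

Run:
```python
from h import *
m,im=snap('wrist','w8.png')
R=np.array(m['R']);t=np.array(m['t'])
for p in [(.449,-.381,.027),]:
    q=R@np.array(p)+t;print((m['fx']*q[0]/q[2]+m['cx']).round(),(m['fy']*q[1]/q[2]+m['cy']).round())
go((.449,-.381,.010,-15))
```

```text
322.0 225.0
[ 0.  -0.   0.1] [-0.0012 -0.0003  0.1849] yaw -14.9 -> -15.0
```

View pics/w8.png

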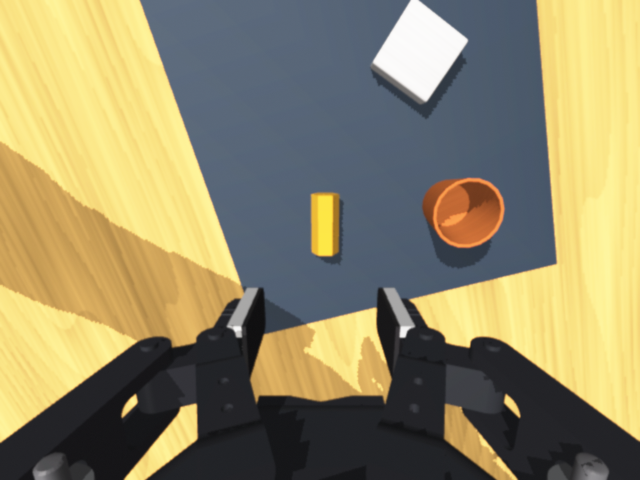

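The hexbar is at (325,225), aligned and about 1 mm off. Gripping.

>>> play_rows --plan '[0,0,0,0,0.001,0.06,0.6,0,0,0,0,0.001,0.12,0.6,0,0,0,0,0.001,0.165,0.6,0,0,0,0,0.001,0.183,0.6,0,0,0,0,0.001,0.185,0.6,0,0,0,0,0.001,0.185,0.15,0,0,0,0,0.001,0.185,0.15,0,0,0,0,0.001,0.185,0.15,0,0,0,0,0.001,0.185,0.15,0,0,0,0,0.001,0.185,0.15,0,0,0,0,0.001,0.185,0.15,0,0,0,0,0.001,0.155,0.15,0,0,0,0,0.001,0.1,0.15,0,0,0,0,0.001,0.04,0.15,0,0,0,0,0.001,0,0.15,0,0,0,0,0.001,0,0.15]' --squeeze 70

```text
clock: 29.0
position: [0.4511, -0.382, 0.1985]
ee_rot: [0.793, 0.609, 0.001, 0.003]
ft_force: [-0.6, -0.1, -3.7]
grip_width: 0.207
grasp_force: 59.2
```

Run:
```python
from h import *
go((.524,.047,.195,0))
```

```text
[  0.3   0.1 -15. ] [ 0.4333 -0.0408  0.0029] yaw -15.0 -> 0.0
```

The opening of 0.207 is narrower than I expected for this bar, so I'll check how it is held.

Run:
```python
from h import *
m,im=snap('wrist','w9.png')
```

```text
(no output)
```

View pics/w9.png

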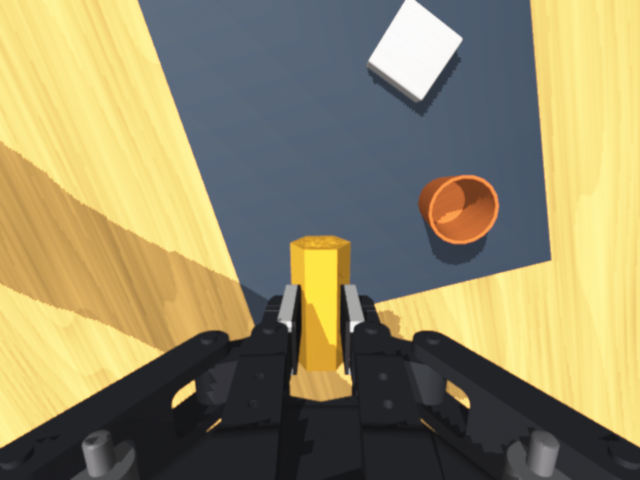

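The hexbar is pinched only on its upper slanted faces, with tips above the corners at (290–350, 290–370). I'll set it back down and regrip about 8 mm lower.

>>> play_rows --plan '[0,0,0,0,0,0.06,0.15,0,0,0,0,0,0.12,0.15,0,0,0,0,0,0.165,0.15,0,0,0,0,0,0.182,0.15,0,0,0,0,0,0.184,0.15,0,0,0,0,0,0.184,0.15,0,0,0,0,0,0.184,0.55,0,0,0,0,0,0.184,0.55,0,0,0,0,0,0.184,0.55,0,0,0,0,0,0.188,0.55,0,0,0,0,0,0.193,0.55,0,0,0,0,0,0.193,0.55,0,0,0,0,0,0.193,0.15,0,0,0,0,0,0.193,0.15,0,0,0,0,0,0.193,0.15,0,0,0,0,0,0.193,0.15,0,0,0,0,0,0.193,0.15,0,0,0,0,0,0.193,0.15]' --squeeze 70

```text
clock: 31.3
position: [0.4501, -0.3809, 0.0022]
ee_rot: [0.793, 0.609, 0.0, -0.0]
ft_force: [-2.2, 1.9, 5.2]
grip_width: 0.286
grasp_force: 68.7
```

The opening is now 0.286, about 28 mm: a proper grip over the corners. Lifting and carrying to the brass crate.

>>> play_rows --plan '[0,0,0,0,0,-0.03,0.15,0,0,0,0,0,-0.08,0.15,0,0,0,0,0,-0.14,0.15,0,0,0,0,0,-0.18,0.15,0,0,-15,0.433,-0.041,-0.185,0.15,0,0,-15,0.433,-0.041,-0.185,0.15,0,0,-15,0.433,-0.041,-0.185,0.15,0,0,-15,0.433,-0.041,-0.185,0.15,0,0,-15,0.433,-0.041,-0.185,0.15,0,0,-15,0.433,-0.041,-0.185,0.15,0,0,-15,0.433,-0.041,-0.185,0.15,0,0,-15,0.433,-0.041,-0.185,0.15,0,0,-15,0.433,-0.041,-0.185,0.15,0,0,-15,0.433,-0.041,-0.185,0.15,0,0,-15,0.433,-0.041,-0.185,0.15]'

```text
clock: 33.17
position: [0.5226, 0.0469, 0.1869]
ee_rot: [0.708, 0.706, 0.0, -0.0]
ft_force: [-0.3, -0.6, -3.3]
grip_width: 0.279
grasp_force: 69.9
```

>>> play_rows --plan '[0,0,0,0,0,0.05,0.15,0,0,0,0,0,0.1,0.15,0,0,0,0,0,0.14,0.15,0,0,0,0,0,0.153,0.15,0,0,0,0,0,0.153,0.15,0,0,0,0,0,0.153,0.15,0,0,0,0,0,0.153,0.55,0,0,0,0,0,0.153,0.55,0,0,0,0,0,0.153,0.55,0,0,0,0,0,0.12,0.55,0,0,0,0,0,0.06,0.55,0,0,0,0,0,0,0.55,0,0,0,0,0,-0.05,0.55,0,0,0,-0.1,0,-0.1,0.55,0,0,0,-0.2,0,-0.1,0.55,0,0,0,-0.2,0,-0.1,0.55,0,0,0,-0.2,0,-0.1,0.55,0,0,0,-0.2,0,-0.1,0.55]'

```text
clock: 35.42
position: [0.5221, -0.1541, 0.2871]
ee_rot: [0.709, 0.706, -0.0, 0.0]
ft_force: [0.2, 0.3, 0.3]
grip_width: 0.549
grasp_force: 0.0
```

Run:
```python
from h import *
m,im=snap('top','t2.png');snap('scene','s2.png')
im=cv2.imread('pics/s2.png');cv2.imwrite('pics/s2c.png',cv2.resize(im[120:430,90:490],(800,620))[:600])
```

```text
(no output)
```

View pics/s2c.png

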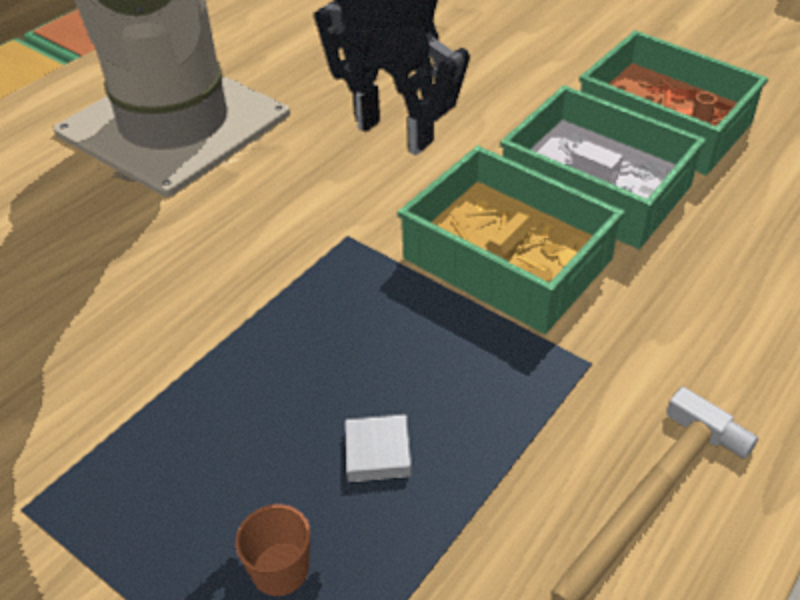

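The picture shows each offcut in its own crate: hexbar at (510,232), tube at (597,152) and pipe at (705,103). The bus-bar was seen in the copper crate earlier. The beaker and block are undisturbed and the arm is clear.

```bash
python3 -c "
from workcell import manip
print(manip.hand_in())"
```

```text
the job is handed in; nothing more can be done
None
```

All four offcuts are in the crates of their own metal, the beaker and bench block were left where they stood, and the job was handed in at about 36 s of the 109 s allowed; the hand-in returned no verdict.

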